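# Seat a grinding wheel's arbor in its bearing stand

### The job

Lift the grinding wheel by its rim off the wooden rest and lower its axle into the two open slots of the green bearing stand, wheel midway between the pedestals. The sprung orange shoes grip the axle, so press it down until you feel both ends bear on the brass bottoms of the slots, but gently, without ramming them; then let go, leaving it fully home and level. Leave the other things on the table where they are.

Things in the scene. Friction and masses are not known exactly. Their poses are not given: they have to be found in the camera images.
- arbor: Red-brown grinding wheel, 100 mm diameter, 24 mm thick, fixed mid-way on a round steel axle 12 mm in diameter, 200 mm long; 0.51 to 0.69 kg. Origin at the wheel's centre; y runs along the axle. Flanges and nuts of radius 14 mm reach 24 mm along y on both sides; outside that radius the faces are bare, so the rim can be gripped from above across its thickness. Starts level on the wooden rest.
- axle_left (a point): Point on the axle's centreline at +80 mm along the arbor's y, the part that goes into a slot.
- axle_right (a point): Point on the axle's centreline at -80 mm along the arbor's y.
- rest: Fixed wooden rest: board 100 x 220 x 10 mm with two blocks at y = +80 and -80 mm, each 20 mm thick along y, 140 mm apart inside. Origin on the table under its middle. The axle lies along its y in open notches on the blocks, centreline 66 mm above the table; the flared lugs of the notches end 76 mm above the table.
- stand: Fixed green bearing stand: base plate 130 x 240 x 16 mm with pedestals at y = +80 and -80 mm, each 20 mm thick along y, 140 mm apart inside. Origin on the table under its middle. Each pedestal has a slot open at the top and through along y: rigid jaw face at x = -6 mm, sprung orange shoe on the +x side, brass bottom. The axle belongs against the jaws, its centreline at x = 0.
- mouth_left (a point): Centre of the left slot's mouth, 117 mm above the table, at the stand's x = -1, y = +80 mm. The mouth is 30 mm wide in x (-16 to +14 mm); both sides narrow at 30 degrees from vertical down to height 100 mm, where the straight slot begins: 10 mm wide with the shoe free (x = -6 to +4 mm), and the shoe can give way 7 mm towards +x. Its brass bottom is called seats_c0.
- mouth_right (a point): The same for the right slot, at y = -80 mm; its bottom is called seats_c1. Both bottoms are at one height, set by a screw and not measured: 64 to 86 mm above the table, different each time, so they must be felt. Each shoe presses the axle with about 5 N; friction holds it wherever it is left. Pushing it down the straight part takes 3 to 15 N in all, then the force rises steeply. Load no bottom over 20 N.
- slates: Bystander: stack of four dark slate tiles, 94 x 62 x 46 mm high, origin under its middle.
- tin: Bystander: blue can, 52 mm diameter, 85 mm high, standing upright, origin under its middle.
- driver: Bystander: screwdriver with yellow handle lying on the table, about 200 mm long, lying along its x.
There are look-alikes about, which are no part of the job. Leave any blue look-alike of the arbor alone.

How it is judged:
On the way, in this order (a step that is already met when the one before it is completed fails the run):
1. the wheel is lifted clear of the rest (contact force between arbor and rest below 0.01 N and height (world z) of arbor above 0.1 m and contact force between arbor and the fingers above 1 N), for 0.2 s.
2. both ends of the axle are pressed onto the bottoms of their slots at once (at least 2 N each) (contact force between arbor and seats_c0 above 2 N and contact force between arbor and seats_c1 above 2 N), for 0.2 s.
At the end, for the whole second after the job is handed in: Both ends of the axle rest on the bottoms of their slots (each bottom carries load), against the jaws (within 3 mm) and parallel to the stand within 0.03 rad, the wheel within 9 mm of midway between the pedestals; released and at rest (contact force between arbor and seats_c0 above 0.3 N and contact force between arbor and seats_c1 above 0.3 N and y of arbor in the frame of stand between -0.009 and 0.009 m and x of arbor in the frame of stand between -0.003 and 0.003 m and angle between the y axis of arbor and the y axis of stand, either way round below 0.03 rad and contact force between arbor and the fingers below 0.01 N and linear speed of arbor below 0.01 m/s); the robot touches nothing.
It fails at once if the bottom of a slot is pressed with more than 20 N (contact force between arbor and seats_c0 above 20 N or contact force between arbor and seats_c1 above 20 N).
It fails at once if a bystander is moved by more than 15 mm (distance of any of slates, tin, driver from where it was at the start of the episode above 0.015 m).
It fails at once if the wheel is dropped or thrown (faster than 0.8 m/s) (linear speed of arbor above 0.8 m/s).
It also fails if it takes over 67 s, if anything falls off the work surface, if the arm or the gripper's body presses on something with over 40 N, if the wrist force passes 120 N, or if a joint passes its speed limit or range.

### The arm

A 7-joint arm with a two-finger parallel gripper is mounted at the origin on the work surface. World frame = base frame: x ahead of the robot, y to its left, z up, the work surface at z = 0. Lengths are in m, angles in rad, forces in N, time in s.
With the tool pointing down it reaches from about 0.425 to 0.875 m from the base axis. Payload 4.7 kg.
Tool frame: the origin (TCP) lies at the centre of the arm's flange, where the gripper is bolted on; the fingertips stand 182 mm ahead of it and the grasp point (between the pads) lies grip_depth ahead of it (grip_depth is the distance from the TCP to the grasp point, in m); z points along the fingers, y is the direction in which the jaws open and shut (so a half turn about z gives the same grasp; the last joint's range is limited). The gripper opens to 87 mm and grips with 3 to 60 N. Pads are 19 mm wide; open, the fingers measure 117 mm over their backs; the gripper's body (75 mm by 190 mm) begins 51 mm behind the grasp point.
Start: joints at [1.31, 0.321, -0.07, 1.45, 0.023, 1.371, -0.057], TCP at [0.176, -0.626, 0.405] pointing down, gripper open.
Joint ranges: [-2.86, 2.86], [-0.3, 2.09], [-1.38, 1.24], [0.06, 2.45], [-1.56, 4.7], [0.09, 2.05], [-2.69, 2.69]. Speed limits (rad/s): [2.57, 2.57, 3.14, 3.14, 3.14, 3.14, 3.14].

### API

Orientations are given as a unit quaternion [w, x, y, z].
In Python, from rig import read_state, get_image, calibration, sign_off, grip_depth gives the robot as it stands. The module is installed in compiled form; this text tells all that it offers.
- The arm moves only by the tool drive_tool, never from a script. Its argument "deltas" is a list of rows, each a list of 2 entries, a list of its own where there are three numbers: the shift along the tool's x, y, z in cm, then the turn about the tool's z in rad. In form: [[[tx, ty, tz], yaw], ...]. A call has 1 to 5 rows; each row shifts and turns the pose as measured when the row begins, along the tool's axes as they then stand; what a row does not reach is not made up. A row lasts 1/10 s, in which the tool goes at most 50 mm and 8.59 degrees, less where a joint would pass 70% of its speed; a pose out of reach is approached as far as the arm can. A call is refused whole if a number of a shift passes 5 or a number of a turn 0.15, either way. A call with a gripper value outside its range is refused whole. "gripper" is the opening in per cent of the stroke, from 0 (shut) to 100 (fully open), set as the call begins (left out, the last holds). The fingers move at their own pace and stop on an object; "newtons" is the grip in N (left out, the last holds). Time passes only in rows, so rows that do not move let the fingers close. It gives the time, the measured TCP pose, the force and the opening at its end, in the units of the state.
- read_state(): the state, without advancing time (a new reading comes with each control period).
- get_image(name): name is "side" or "top"; returns (picture, depth): 400x640x3 uint8, red, green, blue; 400x640 float32, m along the optical axis (not along the pixel's ray), 0 where there is no reading.
- calibration(name): a dict with "fx", "fy", "cx", "cy" (pixels), "pose" (4x4, takes a point from camera to world coordinates). Camera axes: x right, y down, z forward; pixel columns grow to the right and rows downward; lengths in m; the calibration is good to about 2 mm. A picture is of the moment at which its call begins. calibration takes no time and is no camera call.
- sign_off(): hands the job in, once; it reports no verdict.
The state is a dict: "clock": time; "q": joint angles; "dq": joint speeds; "joint_efforts": joint torques, N m; "ee_pos": TCP position; "ee_rot": TCP orientation; "force": force on the tool from outside, world axes, zero at the start; "moment": the same for the moment, N m; "gripper_width": opening from 0.0 (shut) to 1.0 (fully open).
Only numpy, scipy, OpenCV 4.12 (cv2) and the standard library are available. Lean on these libraries where they do the work, as an engineer would, in place of code of your own. Each camera call takes 0.05 s, during which the arm holds its last target.

## Working session

There is one attempt and no reset: what is moved stays moved. The work goes in short steps, Python scripts to look and compute and a tool call to move; the robot and the scene stay as the last step left them, time stands still between calls to the robot, and variables do not carry over. Pictures are saved under pics/ and viewed, and the job is handed in when it is done.

Besides the shell and the picture viewer there is one more tool, called in YAML: its name, and indented under it one key for each argument. drive_tool: Moves the arm, as the interface text tells. Its arguments: {"type":"object","properties":{"deltas":{"type":"array"},"gripper":{"type":"number"},"newtons":{"type":"number"}},"required":["deltas"]}

```bash
mkdir -p pics; cat > h.py <<'E'
import numpy as np,cv2
from rig import *
def grab(tag):
    for n in("side","top"):
        p,d=get_image(n);cv2.imwrite(f"pics/{n}_{tag}.png",p[:,:,::-1]);np.save(f"pics/{n}_{tag}.npy",d)
def pt(n,d,u,v,z=None):
    c=calibration(n);T=np.array(c["pose"])
    r=np.array([(u-c["cx"])/c["fx"],(v-c["cy"])/c["fy"],1.])
    if z is None: k=d[int(v),int(u)]
    else:
        w=T[:3,:3]@r;k=(z-T[2,3])/w[2]
    return (T@np.r_[r*k,1])[:3]
def crop(n,tag,u0,v0,u1,v1,s,out):
    p=cv2.imread(f"pics/{n}_{tag}.png")[v0:v1,u0:u1]
    cv2.imwrite(f"pics/{out}.png",cv2.resize(p,None,fx=s,fy=s,interpolation=cv2.INTER_CUBIC))
E
python3 - <<'E'
from h import *
grab("0");s=read_state();print(s);print(grip_depth)
for n in("side","top"):print(n,calibration(n))
E
```

```text
{'clock': 0.1, 'q': array([ 1.31009118,  0.32171277, -0.07007414,  1.45157307,  0.02259622,
        1.37081973, -0.05691133]), 'dq': array([-0.00094972, -0.00118994, -0.00286158, -0.00341141,  0.00017395,
        0.002114  ,  0.00032233]), 'joint_efforts': array([-2.98388932e-04, -4.92571735e+01, -4.05837698e-01, -3.13397527e+01,
       -6.40383339e-02,  3.94389813e-02,  8.11624568e-05]), 'ee_pos': array([ 0.17629418, -0.62543031,  0.40378392]), 'ee_rot': array([-8.47205971e-04,  9.90574317e-01,  1.36973640e-01, -1.65450922e-04]), 'force': array([0.04812217, 0.1238839 , 0.21034326]), 'moment': array([-0.02044339,  0.02548315, -0.00431695]), 'gripper_width': 1.0009377097296337}
0.1635
side {'fx': 438.3394008762659, 'fy': 438.3394008762659, 'cx': 318.15237243290824, 'cy': 195.39563168633464, 'pose': array([[-0.96398324, -0.17259811,  0.2023517 ,  0.26469149],
       [-0.26593335,  0.63687192, -0.72365296,  0.81496   ],
       [-0.00397099, -0.75140139, -0.65983345,  0.81099923],
       [ 0.        ,  0.        ,  0.        ,  1.        ]])}
top {'fx': 452.6587255896355, 'fy': 452.6587255896355, 'cx': 314.22664050416864, 'cy': 197.18881394298646, 'pose': array([[ 0.01367392, -0.99362299,  0.11192133,  0.32329011],
       [-0.99990489, -0.01338685,  0.00331606,  0.0241398 ],
       [-0.00179664, -0.11195603, -0.99371154,  1.5237973 ],
       [ 0.        ,  0.        ,  0.        ,  1.        ]])}
```

View pics/side_0.png

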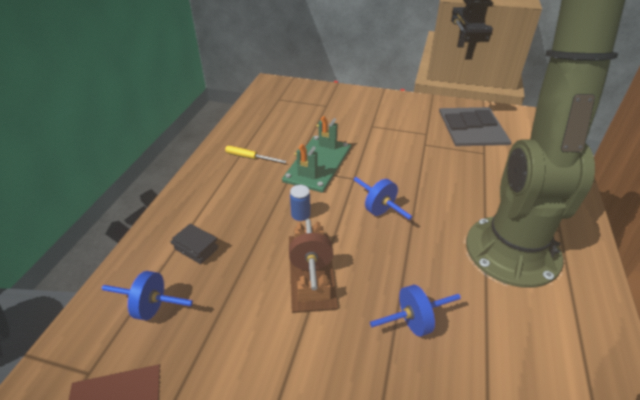

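View pics/top_0.png

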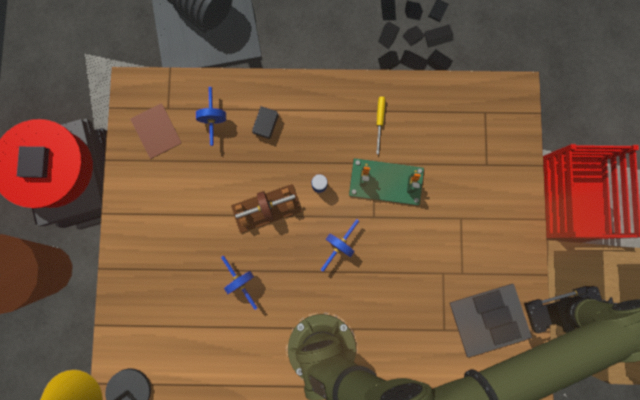

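Candidates, as top-view pixels: the red-brown wheel on the wooden rest at (265,207), blue look-alikes at (210,116), (341,245) and (238,282), and a flat brown plate at (156,131). I choose (265,207). The stand is at (387,182), with the tin at (319,183), close to both. Next I'll check close crops.

```bash
python3 - <<'E'
from h import *
crop("top","0",220,140,440,245,3.6,"c_top")
crop("side","0",270,110,370,320,2.8,"c_side")
E
```

```text
(no output)
```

View pics/c_top.png

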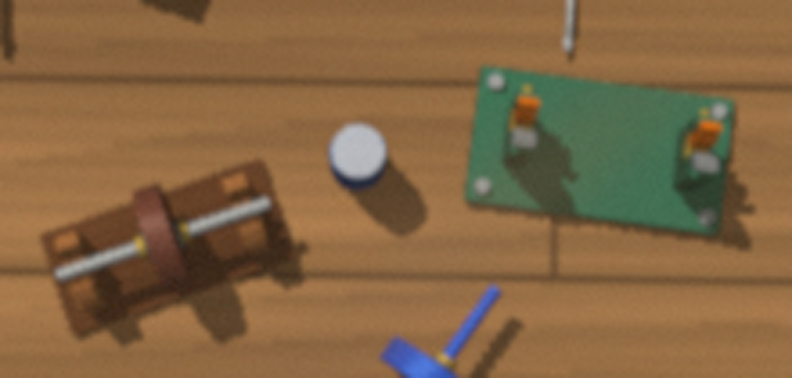

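View pics/c_side.png

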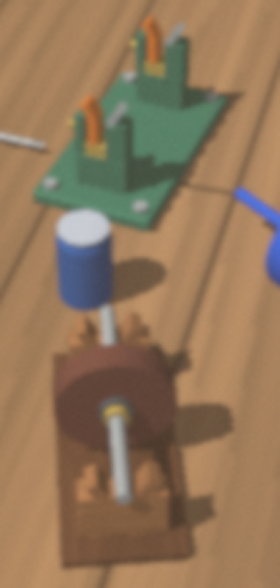

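```bash
cat >> h.py <<'E'
def cloud(n,d):
    c=calibration(n);T=np.array(c["pose"]);v,u=np.mgrid[0:400,0:640]
    P=np.stack([(u-c["cx"])/c["fx"]*d,(v-c["cy"])/c["fy"]*d,d],-1)
    return P@T[:3,:3].T+T[:3,3]
E
python3 - <<'E'
from h import *
np.set_printoptions(precision=4,suppress=True)
K=lambda x,y:(220+x/3.6,140+y/3.6)
d=np.load("pics/top_0.npy");ds=np.load("pics/side_0.npy")
a=[pt("top",d,*K(57,273),z=.066),pt("top",d,*K(268,203),z=.066)]
print("axle",a,np.linalg.norm(a[0]-a[1]),(a[0]+a[1])/2,np.arctan2(*( (a[1]-a[0])[[1,0]])))
C=[pt("top",d,*K(*k),z=.016) for k in((485,67),(735,100),(717,236),(467,203))]
for i in range(4):
  e=C[(i+1)%4]-C[i];print("stand",C[i],np.linalg.norm(e),np.degrees(np.arctan2(e[1],e[0])))
print("ctr",np.mean(C,0))
R=[pt("top",d,*K(*k),z=.010) for k in((40,235),(262,160),(296,258),(78,338))]
for i in range(4):
  e=R[(i+1)%4]-R[i];print("rest",R[i],np.linalg.norm(e),np.degrees(np.arctan2(e[1],e[0])))
print("ctr",np.mean(R,0))
print("tin",pt("top",d,*K(358,153),z=.085))
for n,dd in(("top",d),("side",ds)):
  P=cloud(n,dd);m=np.mean(R,0)
  near=(np.linalg.norm(P[...,:2]-m[:2],axis=-1)<.07)&(dd>0)
  w=P[near&(P[...,2]>.09)];print(n,"wheel",len(w),w.mean(0),w.min(0),w.max(0))
  st=P[(np.linalg.norm(P[...,:2]-np.mean(C,0)[:2],axis=-1)<.15)&(dd>0)]
  q=st[st[:,2]>.1];print("stand hi",len(q));
  for s in(1,-1):
    z=q[(q[:,1]-np.mean(C,0)[1])*s>0];print(z.mean(0) if len(z) else 0,z[:,2].max() if len(z) else 0)
E
```

```text
axle [array([0.4235, 0.2811, 0.066 ]), array([0.4892, 0.0932, 0.066 ])] 0.19910928384016852 [0.4564 0.1871 0.066 ] -1.234562145496573
stand [ 0.6263 -0.1061  0.016 ] 0.23615529942025784 -96.88718516237775
stand [ 0.598  -0.3405  0.016 ] 0.12962963689461204 171.8224093996956
stand [ 0.4697 -0.3221  0.016 ] 0.23394709634886862 83.19403794145042
stand [ 0.4974 -0.0898  0.016 ] 0.12993035220322194 -7.20063513793216
ctr [ 0.5479 -0.2146  0.016 ]
rest [0.4627 0.308  0.01  ] 0.21854842246994566 -70.36704710215163
rest [0.5361 0.1022 0.01  ] 0.09761792095374054 -159.97913076474444
rest [0.4444 0.0688 0.01  ] 0.215040982593802 110.99759603457471
rest [0.3673 0.2695 0.01  ] 0.10282395851687612 21.990299303698528
ctr [0.4526 0.1871 0.01  ]
tin [0.533  0.0128 0.085 ]
top wheel 217 [0.4531 0.1856 0.1082] [0.4127 0.1616 0.0901] [0.4959 0.2116 0.1241]
stand hi 159
[ 0.559  -0.1327  0.1103] 0.120850665679056
[ 0.5397 -0.2915  0.1103] 0.12105122443491512
side wheel 544 [0.4565 0.1929 0.1059] [0.4125 0.1631 0.0901] [0.5021 0.2141 0.12  ]
stand hi 188
[ 0.5606 -0.1298  0.1086] 0.11826667201988517
[ 0.5415 -0.2884  0.1089] 0.11820044120690965
```

drive_tool:
  deltas:
    - [[2,-1.1,0],0]
    - [[4,-2.25,0],0]
    - [[4,-2.25,0],0]
    - [[4,-2.25,0],0]
    - [[4,-2.25,0],0]
  gripper: 100
  newtons: 45

```text
clock: 0.6
ee_pos: [0.3185, -0.4809, 0.3992]
ee_rot: [-0.002, 0.992, 0.128, -0.003]
force: [1.1, -0.2, -0.2]
gripper_width: 0.999
```

drive_tool:
  deltas:
    - [[4,-2.25,0],0]
    - [[4,-2.25,0],0]
    - [[4,-2.25,0],0]
    - [[4,-3,0],0]
    - [[3,-4,0],0]

```text
clock: 1.1
ee_pos: [0.4709, -0.295, 0.3967]
ee_rot: [-0.003, 0.992, 0.127, -0.004]
force: [1.5, 0.6, 0.0]
gripper_width: 1.001
```

drive_tool:
  deltas:
    - [[0.9,-4.8,0],0]
    - [[0.9,-4.8,0],0]
    - [[0.9,-4.8,0],0]
    - [[0.9,-4.8,0],0]
    - [[0.9,-4.8,0],0]

```text
clock: 1.6
ee_pos: [0.4541, -0.045, 0.396]
ee_rot: [-0.004, 0.992, 0.129, -0.004]
force: [0.3, 1.2, 1.1]
gripper_width: 0.999
```

drive_tool:
  deltas:
    - [[0.9,-4.8,0],0]
    - [[0.9,-4.8,0],0]
    - [[0.9,-4.0,0],0]
    - [[0.5,-2.0,0],0]
    - [[0,0,0],0]

```text
clock: 2.1
ee_pos: [0.4404, 0.1266, 0.3968]
ee_rot: [-0.004, 0.991, 0.135, -0.004]
force: [0.1, -0.7, -0.3]
gripper_width: 1.0
```

```bash
cat >> h.py <<'E'
from scipy.spatial.transform import Rotation as Ro
def go(x,y,z,yang):
    """needed shift in tool cm to world point, and turn about tool z to bring tool y to world angle yang(rad, mod pi)"""
    s=read_state();q=s["ee_rot"];R=Ro.from_quat([q[1],q[2],q[3],q[0]]).as_matrix()
    t=R.T@(np.array([x,y,z])-s["ee_pos"])*100
    a=np.arctan2(R[1,1],R[0,1]);e=(yang-a+np.pi/2)%np.pi-np.pi/2
    print("pos",s["ee_pos"].round(4),"tilt x,y",R[:2,2].round(4),"yawdeg",np.degrees(a).round(2));print("shift",t.round(2),"turn",round(-e,4),"F",s["force"].round(2),"M",s["moment"].round(3),"w",s["gripper_width"]*87)
E
python3 - <<'E'
from h import *
go(.456,.187,.2655,np.radians(-70.8));print(read_state()["clock"])
E
```

```text
pos [0.4404 0.1266 0.3968] tilt x,y [-0.0094  0.0069] yawdeg -74.43
shift [ 3.22 -5.28 13.16] turn -0.0634 F [ 0.14 -0.69 -0.29] M [-0.028 -0.056  0.014] w 86.99051151378617
2.1
```

```bash
cat >> h.py <<'E'
def gg(x,y,z,yang):
    "targets for grasp point"
    s=read_state();q=s["ee_rot"];R=Ro.from_quat([q[1],q[2],q[3],q[0]]).as_matrix()
    g=s["ee_pos"]+R[:,2]*grip_depth
    t=R.T@(np.array([x,y,z])-g)*100
    a=np.arctan2(R[1,1],R[0,1]);e=(yang-a+np.pi/2)%np.pi-np.pi/2
    print(s["clock"],"grasp",g.round(4),"tilt",R[:2,2].round(4),"tooly",R[:,1].round(4),"yawdeg",np.degrees(a).round(2));print("shift",t.round(2),"turn",round(-e,4),"F",s["force"].round(2),"M",s["moment"].round(3),"w",s["gripper_width"]*87)
E
python3 - <<'E'
from h import *
gg(.456,.187,.102,np.radians(-70.8))
E
```

```text
2.1 grasp [0.4389 0.1277 0.2333] tilt [-0.0094  0.0069] tooly [ 0.2684 -0.9633 -0.0091] yawdeg -74.43
shift [ 3.34 -5.13 13.16] turn -0.0634 F [ 0.14 -0.69 -0.29] M [-0.028 -0.056  0.014] w 86.99051151378617
```

drive_tool:
  deltas:
    - [[1.7,-2.7,0],-0.03]
    - [[1.7,-2.7,0],-0.03]
    - [[0,0,2],0]
    - [[0,0,2],0]
    - [[0,0,0],0]

```text
clock: 2.6
ee_pos: [0.4589, 0.1856, 0.3548]
ee_rot: [-0.002, 0.986, 0.164, -0.005]
force: [-0.2, -1.2, 0.9]
gripper_width: 0.999
```

```bash
python3 - <<'E'
from h import *
gg(.456,.187,.102,np.radians(-70.8))
grab("1");crop("top","1",200,140,330,260,5,"c1");crop("side","1",230,180,400,320,4,"c1s")
E
```

```text
2.6 grasp [0.4573 0.1861 0.1913] tilt [-0.0099  0.0032] tooly [ 0.3234 -0.9462 -0.0063] yawdeg -71.13
shift [-0.02 -0.07  8.93] turn -0.0057 F [-0.17 -1.17  0.93] M [ 0.007 -0.013 -0.061] w 86.89103364480631
```

View pics/c1s.png

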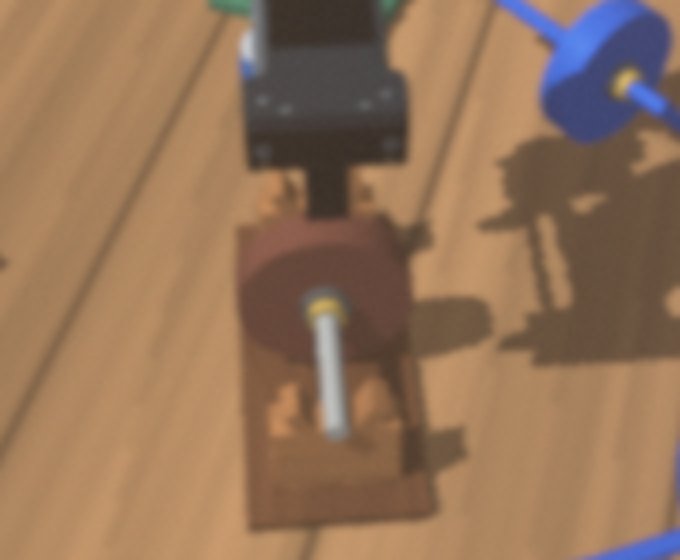

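The fingers sit centred over the wheel rim (dark finger at crop (330,190), wheel top at (330,235)). I'll go down now.

drive_tool:
  deltas:
    - [[0,-0.05,2],0]
    - [[0,0,2],0]
    - [[0,0,2],0]
    - [[0,0,1.2],0]
    - [[0,0,0],0]

```text
clock: 3.2
ee_pos: [0.4631, 0.1833, 0.2887]
ee_rot: [-0.001, 0.987, 0.16, 0.002]
force: [0.3, -0.4, -0.4]
gripper_width: 0.998
```

```bash
python3 - <<'E'
from h import *
gg(.4565,.187,.102,np.radians(-70.8))
E
```

```text
3.2 grasp [0.4637 0.1838 0.1252] tilt [0.0041 0.0028] tooly [ 0.3154 -0.9489 -0.0014] yawdeg -71.61
shift [-0.6  -0.53  2.32] turn -0.0142 F [ 0.32 -0.45 -0.37] M [-0.049  0.065  0.037] w 86.8136339553323
```

drive_tool:
  deltas:
    - [[-0.6,-0.5,0.6],-0.014]
    - [[0,0,0.8],0]
    - [[0,0,0.6],0]
    - [[0,0,0.2],0]
    - [[0,0,0],0]

```text
clock: 3.7
ee_pos: [0.4566, 0.1866, 0.2681]
ee_rot: [-0.001, 0.986, 0.167, 0.005]
force: [-0.4, 0.4, -0.2]
gripper_width: 0.995
```

```bash
python3 - <<'E'
from h import *
gg(.4565,.187,.102,np.radians(-70.8))
E
```

```text
3.7 grasp [0.4581 0.1871 0.1046] tilt [0.009 0.003] tooly [ 3.290e-01 -9.443e-01  1.000e-04] yawdeg -70.79
shift [-0.16 -0.04  0.26] turn 0.0001 F [-0.44  0.43 -0.24] M [0.005 0.008 0.01 ] w 86.54348836989851
```

drive_tool:
  deltas:
    - [[-0.15,0,0.25],0]
    - [[0,0,0],0]
    - [[0,0,0],0]
    - [[0,0,0],0]
    - [[0,0,0],0]
  gripper: 0
  newtons: 45

```text
clock: 4.2
ee_pos: [0.4556, 0.1862, 0.266]
ee_rot: [-0.001, 0.986, 0.167, 0.005]
force: [0.2, -0.1, -0.3]
gripper_width: 0.629
```

drive_tool:
  deltas:
    - [[0,0,0],0]
    - [[0,0,0],0]
    - [[0,0,0],0]
    - [[0,0,0],0]
    - [[0,0,0],0]

```text
clock: 4.7
ee_pos: [0.4555, 0.1867, 0.2662]
ee_rot: [-0.001, 0.986, 0.167, 0.005]
force: [0.4, -1.1, -0.1]
gripper_width: 0.269
```

```bash
python3 - <<'E'
from h import *
gg(.4565,.187,.102,np.radians(-70.8))
E
```

```text
4.7 grasp [0.4572 0.1874 0.1027] tilt [0.0104 0.0042] tooly [ 3.294e-01 -9.442e-01 -5.000e-04] yawdeg -70.77
shift [-0.08  0.02  0.07] turn 0.0006 F [ 0.41 -1.1  -0.13] M [-0.15  -0.064  0.043] w 23.397842064915036
```

drive_tool:
  deltas:
    - [[0,0,0],0]
    - [[0,0,0],0]
    - [[0,0,-0.5],0]
    - [[0,0,-1],0]
    - [[0,0,-1],0]

```text
clock: 5.2
ee_pos: [0.4533, 0.1854, 0.2894]
ee_rot: [-0.001, 0.986, 0.167, 0.001]
force: [0.7, 0.4, -6.0]
gripper_width: 0.271
```

drive_tool:
  deltas:
    - [[0,0,-2],0]
    - [[0,0,-2],0]
    - [[0,0,-2],0]
    - [[0,0,-1],0]
    - [[0,0,0],0]

```text
clock: 5.7
ee_pos: [0.4522, 0.1852, 0.3646]
ee_rot: [-0.0, 0.986, 0.167, 0.002]
force: [0.0, 0.0, -5.8]
gripper_width: 0.269
```

```bash
python3 - <<'E'
from h import *
gg(.549,-.213,.246,np.radians(-97))
grab("2");crop("top","2",200,100,400,250,4,"c2");crop("side","2",200,120,400,320,3,"c2s")
E
```

```text
5.7 grasp [0.4527 0.1853 0.2011] tilt [0.0032 0.0011] tooly [ 0.3298 -0.9441  0.    ] yawdeg -70.74
shift [-4.03 40.78 -4.5 ] turn 0.4582 F [ 0.04  0.03 -5.83] M [-0.004 -0.012  0.067] w 23.362361089211
```

View pics/c2s.png

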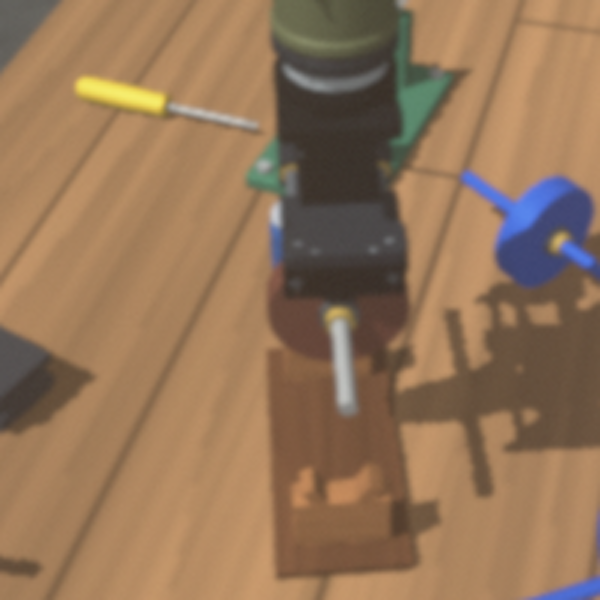

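The wheel is lifted, clear of the rest (axle end at crop (347,405), rest notches empty at (340,480)), with 5.8 N of weight on the wrist. Next I carry it to the stand.

drive_tool:
  deltas:
    - [[0,1,-2],0]
    - [[-0.3,2.5,-1.5],0]
    - [[-0.4,4,-0.5],0]
    - [[-0.4,4,0],0]
    - [[-0.4,4,0],0]

```text
clock: 6.3
ee_pos: [0.487, 0.0365, 0.3979]
ee_rot: [-0.002, 0.984, 0.176, -0.004]
force: [1.8, 0.5, -5.5]
gripper_width: 0.272
```

drive_tool:
  deltas:
    - [[-0.4,4,0],0]
    - [[-0.4,4,0],0]
    - [[-0.4,4,0],0]
    - [[-0.4,4,0],0]
    - [[-0.4,3,0],0]

```text
clock: 6.8
ee_pos: [0.5332, -0.1583, 0.3884]
ee_rot: [-0.004, 0.984, 0.175, -0.01]
force: [-0.9, 0.9, -4.9]
gripper_width: 0.275
```

```bash
python3 - <<'E'
from h import *
gg(.549,-.213,.236,np.radians(-97))
E
```

```text
6.8 grasp [ 0.5297 -0.1575  0.2249] tilt [-0.0214  0.0052] tooly [ 0.3446 -0.9387 -0.0123] yawdeg -69.84
shift [-0.12  5.87 -1.18] turn 0.4741 F [-0.87  0.92 -4.86] M [-0.011 -0.101 -0.031] w 23.881913584203495
```

drive_tool:
  deltas:
    - [[0,2.5,-0.5],0.08]
    - [[0,2,-0.5],0.1]
    - [[0,0.8,0],0.1]
    - [[0,0,0],0.1]
    - [[0,0,0],0.07]

```text
clock: 7.3
ee_pos: [0.547, -0.2205, 0.3857]
ee_rot: [-0.004, 0.998, -0.064, -0.019]
force: [0.1, -0.1, -6.8]
gripper_width: 0.271
```

drive_tool:
  deltas:
    - [[0,0,0],0]
    - [[0,0,0],0]

```text
clock: 7.5
ee_pos: [0.5465, -0.2209, 0.382]
ee_rot: [-0.006, 0.998, -0.063, -0.022]
force: [-0.2, 0.9, -5.5]
gripper_width: 0.273
```

```bash
python3 - <<'E'
from h import *
gg(.549,-.213,.236,np.radians(-97))
grab("3");crop("top","3",320,130,460,240,5,"c3");crop("side","3",250,60,390,220,4,"c3s")
E
```

```text
7.5 grasp [ 0.5395 -0.2186  0.2187] tilt [-0.0434  0.014 ] tooly [-0.1265 -0.9919 -0.0084] yawdeg -97.26
shift [ 0.8  -0.69 -1.77] turn -0.0046 F [-0.23  0.87 -5.48] M [ 0.036 -0.116 -0.001] w 23.719996015473257
```

View pics/c3.png

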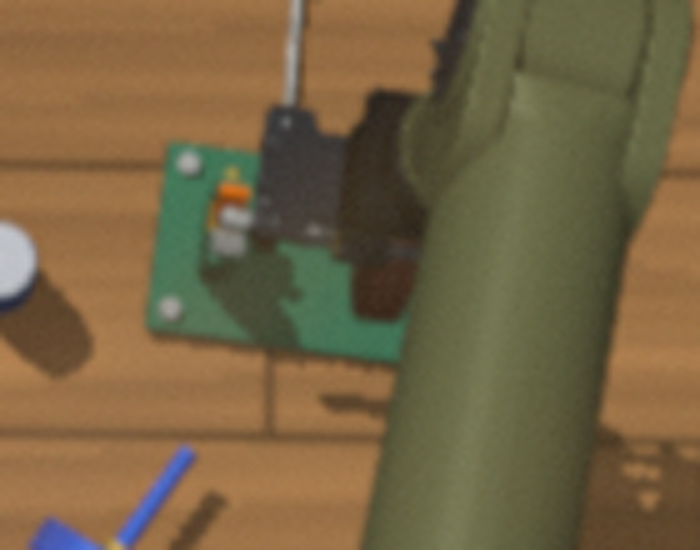

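View pics/c3s.png

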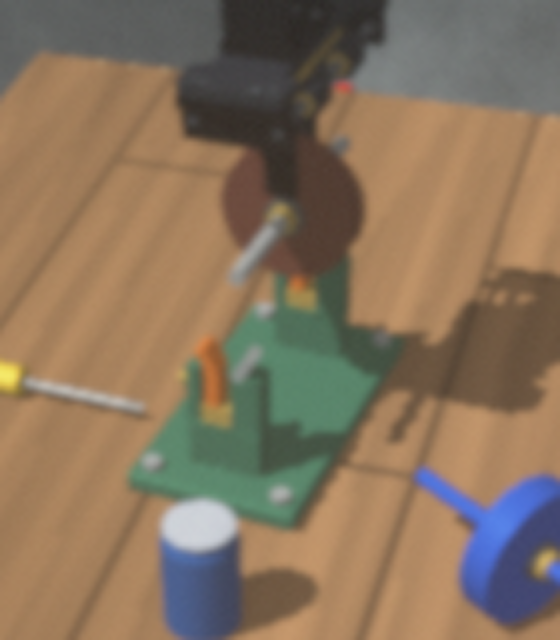

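drive_tool:
  deltas:
    - [[0,0,0],0]
    - [[0,0,0],0]
    - [[0,0,0],0]

```text
clock: 7.9
ee_pos: [0.5467, -0.2201, 0.3823]
ee_rot: [-0.006, 0.998, -0.062, -0.022]
force: [0.7, 1.1, -6.1]
gripper_width: 0.271
```

```bash
cat >> h.py <<'E'
L=0.1635+0.0367
S0=np.array([.5485,-.2135]);PSI=np.radians(-7.0)
def ax(z=None,dx=0,dy=0):
    "axle centre in stand frame, end heights, shift to target"
    s=read_state();q=s["ee_rot"];R=Ro.from_quat([q[1],q[2],q[3],q[0]]).as_matrix()
    A=s["ee_pos"]+R[:,2]*L
    ex=np.array([np.cos(PSI),np.sin(PSI)]);ey=np.array([-ex[1],ex[0]])
    d=A[:2]-S0;a=np.arctan2(R[1,1],R[0,1]);yt=np.pi/2+PSI;e=(yt-a+np.pi/2)%np.pi-np.pi/2
    tw=np.r_[-(d@ex-dx)*ex-(d@ey-dy)*ey,0 if z is None else z-A[2]]
    print(f"t={s['clock']:.2f} stand x,y mm {1e3*d@ex:.1f} {1e3*d@ey:.1f} axle z {A[2]*1e3:.1f} ends dz(+y end) {-R[2,1]*160:.2f}mm tilt {R[:2,2].round(4)} yawerr {-e:.4f}")
    print(" shift cm",(R.T@tw*100).round(2),"F",s["force"].round(2),"M",s["moment"].round(3),"w",(s["gripper_width"]*87).round(2))
E
python3 - <<'E'
from h import *
ax(.19)
E
```

```text
t=7.90 stand x,y mm -9.9 -5.1 axle z 182.3 ends dz(+y end) 1.34mm tilt [-0.0428  0.0138] yawerr -0.0021Traceback (most recent call last):
  File "<stdin>", line 2, in <module>
  File "h.py", line 44, in ax
    print(" shift cm",(R.T@tw*100).round(2),"F",s["force"].round(2),"M",s["moment"].round(3),"w",(s["gripper_width"]*87).round(2))
                                                                                                 ^^^^^^^^^^^^^^^^^^^^^^^^^^^^^
AttributeError: 'float' object has no attribute 'round'
```

```bash
sed -i 's/,(s\["gripper_width"\]\*87).round(2))/,round(s["gripper_width"]*87,2))/' h.py
python3 - <<'E'
from h import *
np.set_printoptions(precision=1,suppress=True,linewidth=150)
ax(.19)
ex=np.array([np.cos(PSI),np.sin(PSI)]);ey=np.array([-ex[1],ex[0]])
for n in("top","side"):
  d=np.load(f"pics/{n}_0.npy");P=cloud(n,d);X=(P[...,:2]-S0)@ex*1e3;Y=(P[...,:2]-S0)@ey*1e3;Z=P[...,2]*1e3
  pic=cv2.imread(f"pics/{n}_0.png").astype(int)
  ok=(d>0)&(abs(X)<90)&(abs(Y)<140)
  b=ok&(abs(Z-16)<6);g=(pic[...,1]>pic[...,2]+15)
  b&=g
  print(n,"base x",np.percentile(X[b],[.5,50,99.5]),"y",np.percentile(Y[b],[.5,50,99.5]))
  for s in(1,-1):
    h=ok&(Z>100)&(Y*s>50)
    print(s,"hi",h.sum(),"x",np.percentile(X[h],[2,50,98]),"y",np.percentile(Y[h],[2,50,98]))
    o=ok&(Z>90)&(Y*s>50)&(pic[...,2]>pic[...,0]+90)
    print("  orange",o.sum(),"x",np.percentile(X[o],[2,50,98]),"y",np.percentile(Y[o],[2,50,98]),Z[o].max())
    gr=ok&(Z>95)&(Y*s>50)&(pic.max(-1)-pic.min(-1)<30)&(pic.min(-1)>90)
    print("  grey",gr.sum(),"x",np.percentile(X[gr],[2,50,98]),"y",np.percentile(Y[gr],[2,50,98])) if gr.sum() else 0
E
```

```text
t=7.90 stand x,y mm -9.9 -5.1 axle z 182.3 ends dz(+y end) 1.34mm tilt [-0.  0.] yawerr -0.0021
 shift cm [ 0.9 -0.5 -0.8] F [ 0.7  1.1 -6.1] M [-0.1 -0.1 -0.1] w 23.55
top base x [-61.2   6.9  65.1] y [-115.1   -6.1  119.1]
1 hi 75 x [-23.4   6.5  27.6] y [72.3 81.9 90.2]
  orange 25 x [ 8.1 16.1 22. ] y [75.  83.3 89.7] 120.7514853485525
  grey 27 x [-19.9 -13.7  -5.3] y [72.3 82.1 90.6]
-1 hi 84 x [-24.4   6.9  28.3] y [-88.4 -78.5 -69.4]
  orange 29 x [ 7.1 14.4 22.3] y [-84.6 -75.2 -69.7] 120.85358958169179
  grey 29 x [-20.  -14.4  -4.4] y [-88.  -79.3 -69.6]
side base x [-60.9 -13.1  65.5] y [-101.    14.1  123.9]
1 hi 103 x [-23.6   9.   28.3] y [73.7 86.1 93.5]
  orange 47 x [ 7.2 15.4 22.7] y [74.2 89.2 93.8] 118.26667201988516
  grey 40 x [-19.2 -12.7  29.2] y [73.6 89.1 93.9]
-1 hi 85 x [-22.7   9.2  26.8] y [-89.3 -73.7 -65.3]
  orange 35 x [ 8.3 15.  23.4] y [-84.6 -71.  -65.8] 118.10886511804308
  grey 28 x [-18.3 -11.9  27.8] y [-81.2 -70.  -64.3]
```

```bash
sed -i 's/S0=np.array(\[.5485,-.2135\])/S0=np.array([.5502,-.2120])/' h.py
python3 - <<'E'
from h import *
ax(.15)
s=read_state();q=s["ee_rot"];R=Ro.from_quat([q[1],q[2],q[3],q[0]]).as_matrix()
A=s["ee_pos"]+R[:,2]*L
im=None
p,d=get_image("side");p=p[:,:,::-1].copy()
c=calibration("side");T=np.linalg.inv(c["pose"])
u0,v0,k=270,80,6
im=cv2.resize(p[v0:v0+95,u0:u0+90],None,fx=k,fy=k,interpolation=cv2.INTER_CUBIC)
for t in(-.1,-.08,.08,.1,0):
    w=T@np.r_[A-R[:,1]*t,1];u=c["fx"]*w[0]/w[2]+c["cx"];v=c["fy"]*w[1]/w[2]+c["cy"]
    print(t,u,v);cv2.circle(im,(int((u-u0+.5)*k),int((v-v0+.5)*k)),4,(0,0,255),1)
cv2.imwrite("pics/c4.png",im)
E
```

```text
t=7.90 stand x,y mm -11.4 -6.8 axle z 182.3 ends dz(+y end) 1.34mm tilt [-0.0428  0.0138] yawerr -0.0021
 shift cm [ 1.28 -0.66  3.18] F [ 0.73  1.06 -6.09] M [-0.084 -0.072 -0.068] w 23.55
-0.1 335.8009611243356 95.7212578759967
-0.08 333.3542253272362 98.78826096329165
0.08 311.66123483455453 125.98059978981682
0.1 308.6524714376084 129.7521090137852
0 323.005665072386 111.7602648422189
```

View pics/c4.png

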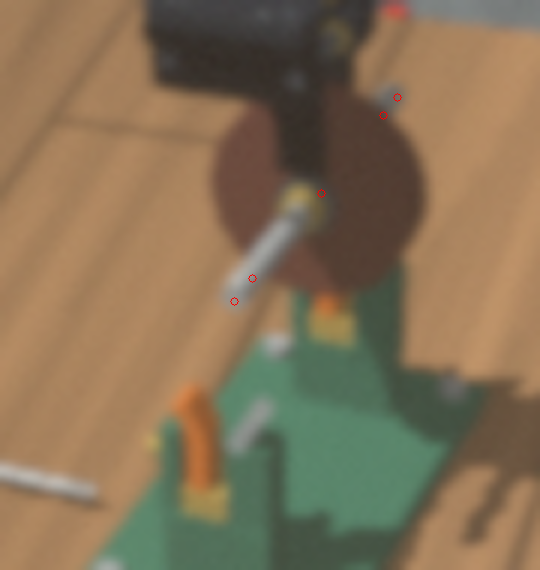

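The projected axle lies on the imaged one (ends at crop (234,300) and (397,97)), to about 1 mm. Aligning over the mouths.

drive_tool:
  deltas:
    - [[0.7,-0.35,0],0]
    - [[0.6,-0.3,0.6],0]
    - [[0,0,1],0]
    - [[0,0,1],0]
    - [[0,0,0],0]

```text
clock: 8.45
ee_pos: [0.5607, -0.214, 0.3533]
ee_rot: [-0.006, 0.998, -0.061, -0.022]
force: [-0.4, -0.4, -5.6]
gripper_width: 0.275
```

```bash
python3 - <<'E'
from h import *
ax(.13)
E
```

```text
t=8.45 stand x,y mm 1.8 1.1 axle z 153.3 ends dz(+y end) 1.41mm tilt [-0.0426  0.0141] yawerr -0.0011
 shift cm [-0.08  0.13  2.34] F [-0.37 -0.37 -5.63] M [ 0.016 -0.032 -0.002] w 23.89
```

drive_tool:
  deltas:
    - [[0,0.1,0.8],0]
    - [[0,0,0.8],0]
    - [[0,0,0.8],0]
    - [[0,0,0.5],0]
    - [[0,0,0],0]

```text
clock: 8.95
ee_pos: [0.5585, -0.2151, 0.3207]
ee_rot: [-0.006, 0.998, -0.062, -0.023]
force: [-0.2, 0.5, -5.7]
gripper_width: 0.271
```

```bash
python3 - <<'E'
from h import *
ax(.12)
grab("5");crop("side","5",270,80,360,200,5,"c5s")
E
```

```text
t=8.95 stand x,y mm -0.6 -0.3 axle z 120.7 ends dz(+y end) 1.42mm tilt [-0.0445  0.0145] yawerr -0.0020
 shift cm [ 0.06 -0.03  0.07] F [-0.15  0.55 -5.67] M [-0.023 -0.061  0.018] w 23.59
```

View pics/c5s.png

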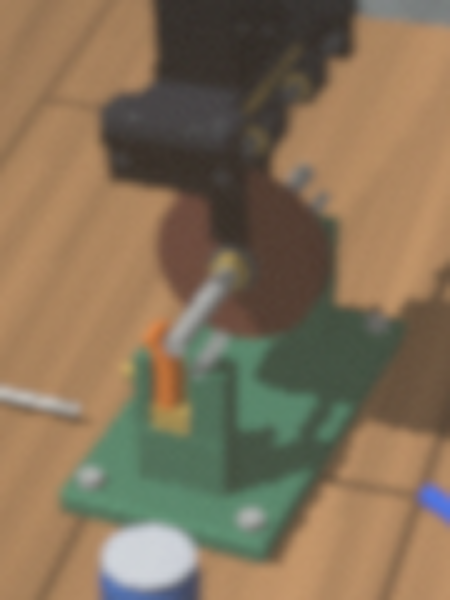

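The axle end sits in the near mouth between shoe (160,335) and jaw (215,345), and no side force shows. I'll go down the funnel slowly.

drive_tool:
  deltas:
    - [[0.06,-0.03,0.4],0]
    - [[0,0,0.4],0]
    - [[0,0,0.4],0]
    - [[0,0,0],0]

```text
clock: 9.45
ee_pos: [0.5595, -0.2148, 0.3099]
ee_rot: [-0.005, 0.998, -0.062, -0.021]
force: [0.3, -0.1, -5.3]
gripper_width: 0.273
```

```bash
python3 - <<'E'
from h import *
ax(.1)
E
```

```text
t=9.45 stand x,y mm 1.1 -0.1 axle z 109.9 ends dz(+y end) 1.25mm tilt [-0.0409  0.013 ] yawerr -0.0019
 shift cm [-0.07  0.    1.  ] F [ 0.26 -0.13 -5.31] M [ 0.038 -0.018 -0.039] w 23.79
```

drive_tool:
  deltas:
    - [[0,0,0.3],0]
    - [[0,0,0.3],0]
    - [[0,0,0.3],0]

```text
clock: 9.75
ee_pos: [0.5592, -0.2149, 0.3024]
ee_rot: [-0.005, 0.998, -0.062, -0.021]
force: [-3.6, 0.1, 10.2]
gripper_width: 0.273
```

```bash
python3 - <<'E'
from h import *
ax(.1)
E
```

```text
t=9.75 stand x,y mm 1.0 -0.5 axle z 102.4 ends dz(+y end) 1.03mm tilt [-0.0404  0.0115] yawerr -0.0027
 shift cm [-0.09 -0.05  0.24] F [-3.59  0.11 10.17] M [ 0.323  1.057 -0.127] w 23.79
```

drive_tool:
  deltas:
    - [[0,0,0.3],0]
    - [[0,0,0.3],0]

```text
clock: 9.95
ee_pos: [0.5594, -0.2149, 0.3005]
ee_rot: [-0.004, 0.998, -0.063, -0.02]
force: [-5.4, 0.7, 5.6]
gripper_width: 0.269
```

```bash
python3 - <<'E'
from h import *
ax(.09)
E
```

```text
t=9.95 stand x,y mm 1.5 -0.6 axle z 100.5 ends dz(+y end) 0.88mm tilt [-0.0388  0.0104] yawerr -0.0039
 shift cm [-0.1  -0.05  1.06] F [-5.36  0.74  5.62] M [ 0.558  1.08  -0.137] w 23.43
```

drive_tool:
  deltas:
    - [[-0.05,0,0.35],0]
    - [[-0.05,0,0.35],0]

```text
clock: 10.15
ee_pos: [0.5588, -0.2147, 0.2974]
ee_rot: [-0.003, 0.998, -0.064, -0.018]
force: [-2.6, 0.8, 4.5]
gripper_width: 0.274
```

```bash
python3 - <<'E'
from h import *
ax(.09)
E
```

```text
t=10.15 stand x,y mm 1.6 -0.7 axle z 97.3 ends dz(+y end) 0.72mm tilt [-0.0356  0.0091] yawerr -0.0052
 shift cm [-0.13 -0.07  0.74] F [-2.61  0.83  4.54] M [ 0.316  0.775 -0.153] w 23.82
```

drive_tool:
  deltas:
    - [[0,0,0.35],0]
    - [[0,0,0.35],0]

```text
clock: 10.35
ee_pos: [0.5586, -0.2148, 0.2919]
ee_rot: [-0.003, 0.998, -0.064, -0.018]
force: [-3.3, 0.5, 5.3]
gripper_width: 0.273
```

```bash
python3 - <<'E'
from h import *
ax(.09)
E
```

```text
t=10.35 stand x,y mm 1.6 -1.0 axle z 91.8 ends dz(+y end) 0.57mm tilt [-0.0346  0.0081] yawerr -0.0057
 shift cm [-0.15 -0.09  0.18] F [-3.32  0.54  5.34] M [ 0.347  0.769 -0.108] w 23.74
```

drive_tool:
  deltas:
    - [[-0.03,0,0.25],0]
    - [[0,0,0.25],0]

```text
clock: 10.55
ee_pos: [0.5583, -0.2148, 0.287]
ee_rot: [-0.003, 0.998, -0.064, -0.017]
force: [-3.3, 0.0, 4.6]
gripper_width: 0.273
```

drive_tool:
  deltas:
    - [[0,0,0.25],0]
    - [[0,0,0.25],0]

```text
clock: 10.75
ee_pos: [0.5583, -0.2148, 0.2816]
ee_rot: [-0.003, 0.998, -0.064, -0.017]
force: [-3.0, 0.0, 4.5]
gripper_width: 0.272
```

```bash
python3 - <<'E'
from h import *
ax(.08)
E
```

```text
t=10.75 stand x,y mm 1.5 -1.1 axle z 81.5 ends dz(+y end) 0.51mm tilt [-0.0333  0.0075] yawerr -0.0057
 shift cm [-0.15 -0.11  0.16] F [-2.95  0.01  4.46] M [ 0.313  0.656 -0.137] w 23.64
```

drive_tool:
  deltas:
    - [[0,0,0.2],0]

```text
clock: 10.85
ee_pos: [0.5582, -0.2148, 0.2794]
ee_rot: [-0.003, 0.998, -0.064, -0.017]
force: [-2.3, 0.5, 4.1]
gripper_width: 0.272
```

drive_tool:
  deltas:
    - [[0,0,0.2],0]

```text
clock: 10.95
ee_pos: [0.5582, -0.2149, 0.2772]
ee_rot: [-0.003, 0.998, -0.064, -0.017]
force: [-2.2, 0.0, 3.8]
gripper_width: 0.274
```

drive_tool:
  deltas:
    - [[0,0,0.2],0]

```text
clock: 11.05
ee_pos: [0.5582, -0.2148, 0.2753]
ee_rot: [-0.003, 0.998, -0.064, -0.017]
force: [-5.3, 1.9, 17.9]
gripper_width: 0.277
```

```bash
python3 - <<'E'
from h import *
ax(.075)
E
```

```text
t=11.05 stand x,y mm 1.6 -1.1 axle z 75.2 ends dz(+y end) 0.50mm tilt [-0.0329  0.0074] yawerr -0.0057
 shift cm [-0.16 -0.11  0.03] F [-5.28  1.87 17.94] M [ 0.192  1.543 -0.118] w 24.14
```

drive_tool:
  deltas:
    - [[0,0,0.1],0]

```text
clock: 11.15
ee_pos: [0.5583, -0.2146, 0.2753]
ee_rot: [-0.002, 0.998, -0.064, -0.017]
force: [-6.6, 1.1, 14.4]
gripper_width: 0.267
```

```bash
python3 - <<'E'
from h import *
ax(.075)
E
```

```text
t=11.15 stand x,y mm 1.6 -1.1 axle z 75.2 ends dz(+y end) 0.40mm tilt [-0.0331  0.0068] yawerr -0.0053
 shift cm [-0.16 -0.11  0.03] F [-6.63  1.09 14.42] M [ 0.134  1.589 -0.12 ] w 23.27
```

drive_tool:
  deltas:
    - [[-0.05,0,0.12],0]
    - [[-0.05,0,0.12],0]
    - [[-0.03,0,0.12],0]

```text
clock: 11.45
ee_pos: [0.5578, -0.2142, 0.2753]
ee_rot: [-0.001, 0.998, -0.063, -0.015]
force: [-5.4, 0.8, 11.6]
gripper_width: 0.277
```

```bash
python3 - <<'E'
from h import *
ax(.075)
E
```

```text
t=11.45 stand x,y mm 1.6 -1.2 axle z 75.2 ends dz(+y end) 0.05mm tilt [-0.0307  0.0043] yawerr -0.0048
 shift cm [-0.16 -0.12  0.02] F [-5.38  0.77 11.56] M [ 0.289  1.237 -0.164] w 24.06
```

drive_tool:
  deltas:
    - [[-0.05,0,0.18],0]
    - [[-0.05,0,0.18],0]

```text
clock: 11.65
ee_pos: [0.5574, -0.2139, 0.2753]
ee_rot: [-0.0, 0.998, -0.063, -0.014]
force: [-4.7, 1.6, 13.8]
gripper_width: 0.273
```

```bash
python3 - <<'E'
from h import *
ax(.075)
E
```

```text
t=11.65 stand x,y mm 1.6 -1.2 axle z 75.2 ends dz(+y end) -0.19mm tilt [-0.0286  0.0025] yawerr -0.0049
 shift cm [-0.16 -0.12  0.03] F [-4.71  1.63 13.77] M [ 0.446  1.406 -0.194] w 23.77
```

drive_tool:
  deltas:
    - [[-0.05,0,0.2],0]
    - [[-0.05,0,0.2],0]
    - [[0,0,0.2],0]

```text
clock: 11.95
ee_pos: [0.557, -0.2135, 0.2753]
ee_rot: [0.001, 0.998, -0.064, -0.013]
force: [-6.1, 1.7, 15.7]
gripper_width: 0.272
```

```bash
python3 - <<'E'
from h import *
ax(.075)
E
```

```text
t=11.95 stand x,y mm 1.7 -1.3 axle z 75.2 ends dz(+y end) -0.51mm tilt [-0.0264  0.0002] yawerr -0.0055
 shift cm [-0.17 -0.13  0.02] F [-6.07  1.68 15.65] M [ 0.744  1.935 -0.161] w 23.64
```

Both bottoms were felt at axle height about 75 mm: the force rose by about 10 N over the sliding friction, and further pressing gave no more travel. I'll take the load off before opening.

drive_tool:
  deltas:
    - [[0,0,0],0]
    - [[0,0,0],0]

```text
clock: 12.15
ee_pos: [0.5569, -0.2135, 0.2754]
ee_rot: [0.001, 0.998, -0.064, -0.013]
force: [-2.0, 0.7, 3.3]
gripper_width: 0.276
```

```bash
python3 - <<'E'
from h import *
ax(.075)
E
```

```text
t=12.15 stand x,y mm 1.5 -1.3 axle z 75.3 ends dz(+y end) -0.50mm tilt [-0.0264  0.0002] yawerr -0.0058
 shift cm [-0.15 -0.12  0.03] F [-1.98  0.73  3.31] M [ 0.396  0.643 -0.146] w 23.98
```

drive_tool:
  deltas:
    - [[0,0,0],0]
    - [[0,0,0],0]
    - [[0,0,0],0]
  gripper: 70

```text
clock: 12.45
ee_pos: [0.5577, -0.2134, 0.274]
ee_rot: [0.001, 0.998, -0.063, -0.012]
force: [0.6, -0.1, 0.4]
gripper_width: 0.466
```

drive_tool:
  deltas:
    - [[0,0,0],0]
    - [[0,0,0],0]
    - [[0,0,0],0]
    - [[0,0,0],0]

```text
clock: 12.85
ee_pos: [0.558, -0.2133, 0.2732]
ee_rot: [0.001, 0.998, -0.063, -0.012]
force: [-0.6, 0.3, -1.8]
gripper_width: 0.691
```

```bash
python3 - <<'E'
from h import *
ax(.075)
grab("6");crop("side","6",260,80,360,200,5,"c6s")
E
```

```text
t=12.85 stand x,y mm 3.3 -0.9 axle z 73.0 ends dz(+y end) -0.42mm tilt [-0.0232  0.0003] yawerr -0.0037
 shift cm [-0.33 -0.09 -0.19] F [-0.62  0.3  -1.77] M [-0.01   0.003 -0.003] w 60.12
```

View pics/c6s.png

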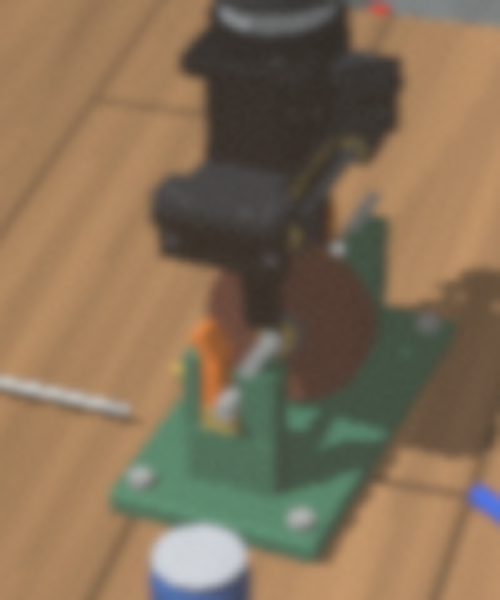

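The wheel is released, the axle sits down in the near slot (end at crop (228,405)), and no force is left on the tool. Withdrawing straight up.

drive_tool:
  deltas:
    - [[0,0,-0.8],0]
    - [[0,0,-1.5],0]
    - [[0,0,-2],0]
    - [[0,0,-2.5],0]
    - [[0,0,-3],0]

```text
clock: 13.45
ee_pos: [0.5591, -0.2131, 0.374]
ee_rot: [-0.001, 0.998, -0.063, -0.015]
force: [0.5, -0.7, -0.0]
gripper_width: 0.698
```

drive_tool:
  deltas:
    - [[0,0,-3],0]
    - [[-3,0,-3],0]
    - [[-4,0,-1],0]
    - [[-4,-3,0],0]
    - [[0,0,0],0]

```text
clock: 13.95
ee_pos: [0.4537, -0.1671, 0.4614]
ee_rot: [0.002, 0.998, -0.062, -0.007]
force: [-0.2, 0.7, 0.7]
gripper_width: 0.702
```

```bash
python3 - <<'E'
from h import *
np.set_printoptions(precision=1,suppress=True,linewidth=150)
ax()
grab("7");crop("side","7",260,80,360,200,5,"c7s");crop("top","7",330,140,450,230,6,"c7t")
ex=np.array([np.cos(PSI),np.sin(PSI)]);ey=np.array([-ex[1],ex[0]])
E
```

```text
t=13.95 stand x,y mm -104.1 31.9 axle z 261.2 ends dz(+y end) -0.73mm tilt [-0. -0.] yawerr -0.0014
 shift cm [10.4  3.2 -0.1] F [-0.2  0.7  0.7] M [ 0.  -0.1  0. ] w 61.11
```

View pics/c7s.png

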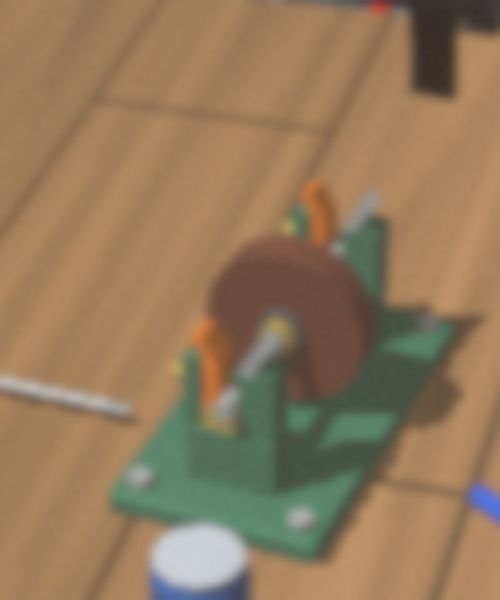

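View pics/c7t.png

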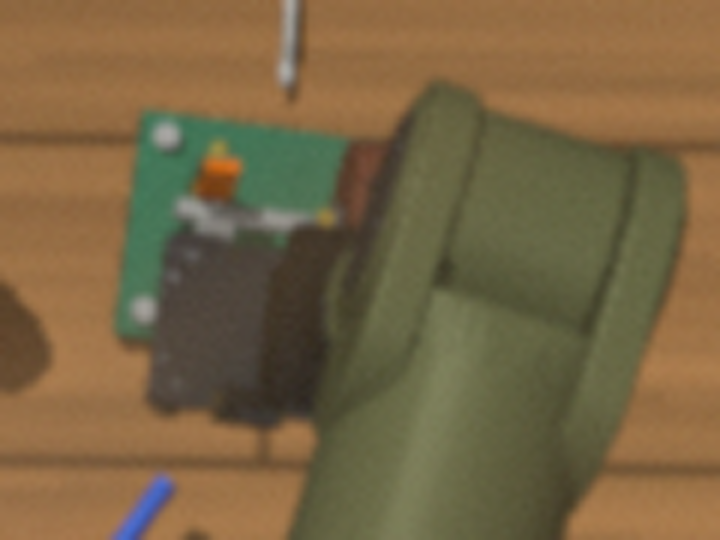

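The wheel is seated between the pedestals (side crop (290,320)), but the arm hides it from the top camera. I'll move the arm aside and verify.

drive_tool:
  deltas:
    - [[0,-4,0],0]
    - [[0,-4,0],0]
    - [[0,-4,0],0]
    - [[0,-4,0],0]
    - [[0,-4,0],0]

```text
clock: 14.55
ee_pos: [0.4862, 0.024, 0.4628]
ee_rot: [0.003, 0.997, -0.072, -0.003]
force: [0.9, 0.1, -0.3]
gripper_width: 0.701
```

drive_tool:
  deltas:
    - [[0,-4,0],0]
    - [[0,-4,0],0]
    - [[0,-2,0],0]
    - [[0,0,0],0]

```text
clock: 14.95
ee_pos: [0.5036, 0.1328, 0.4647]
ee_rot: [-0.002, 0.998, -0.067, -0.002]
force: [-0.6, 0.5, 0.0]
gripper_width: 0.7
```

```bash
python3 - <<'E'
from h import *
np.set_printoptions(precision=1,suppress=True,linewidth=150)
grab("8");crop("top","8",330,140,450,230,6,"c8t")
ex=np.array([np.cos(PSI),np.sin(PSI)]);ey=np.array([-ex[1],ex[0]])
for n in("top","side"):
  d=np.load(f"pics/{n}_8.npy");P=cloud(n,d);X=(P[...,:2]-S0)@ex*1e3;Y=(P[...,:2]-S0)@ey*1e3;Z=P[...,2]*1e3
  m=(d>0)&(abs(X)<30)&(abs(Y)<35)&(Z>105)
  print(n,"wheel top y",np.percentile(Y[m],[3,50,97]),"zmax",np.percentile(Z[m],98),"x at top",np.median(X[m]))
  for a,b in((30,65),(-65,-30),(92,100),(-100,-92)):
    m=(d>0)&(abs(X)<12)&(Y>a)&(Y<b)&(Z>60)&(Z<100)
    if m.sum():print("  axle",a,b,m.sum(),"x",np.median(X[m]),"ztop",np.percentile(Z[m],[50,80,95]))
E
```

```text
top wheel top y [-13.4  -1.    9.6] zmax 129.6068404068927 x at top -1.49974305800911
  axle 30 65 40 x -0.7260901846318184 ztop [80.8 82.9 84.6]
  axle -65 -30 38 x -0.8973471398166409 ztop [79.3 82.2 83.1]
  axle 92 100 8 x -0.22564625747338857 ztop [78.5 83.5 84.2]
  axle -100 -92 8 x 1.0242702767581036 ztop [81.9 83.5 84.2]
side wheel top y [-12.7   7.7  13.2] zmax 127.19131169490005 x at top -2.5047851031975332
  axle 30 65 4 x -3.480830599998364 ztop [80.5 80.9 81.3]
  axle -65 -30 1 x -4.942764436151443 ztop [87.1 87.1 87.1]
  axle 92 100 19 x 1.2767337535089764 ztop [77.5 80.8 85.5]
```

View pics/c8t.png

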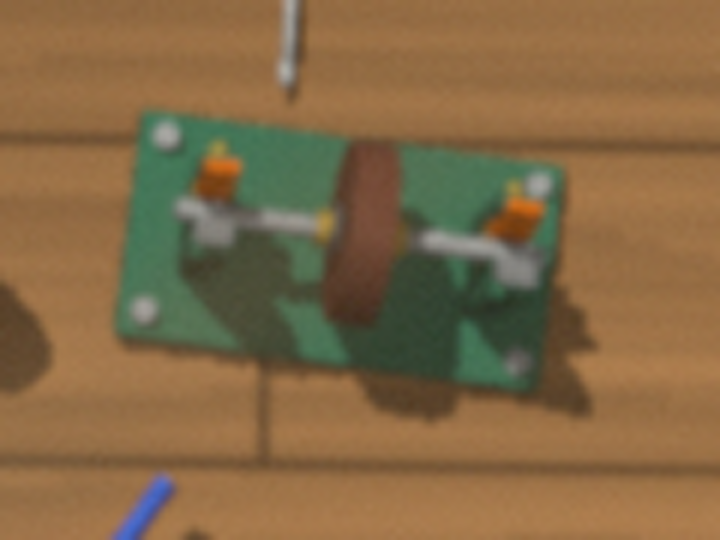

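View pics/top_8.png

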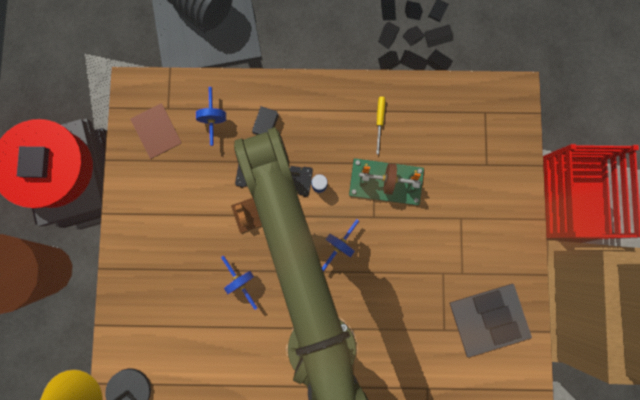

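Top view: the wheel is centred at crop (362,235), the axle lies along the jaws at (215,215) and (515,250), both ends are at one height, and the bystanders haven't moved. Handing in.

```bash
python3 -c "
from rig import *
print(sign_off())"
```

```text
the job is handed in; nothing more can be done
None
```

I lifted the red-brown wheel by its rim off the wooden rest, lowered its axle into both slots of the green stand, pressed it home, let go and handed the job in at about 15 s.

- **Pressing home:** The axle slid down with about 10 N of friction. Both bottoms were felt with the axle's centreline about 75 mm above the table. From there I pressed with about 7 to 14 N beyond friction for close to a second, and the axle did not move further. From the force and moment readings I estimate 2.5 to 6 N on each bottom. The split between the two ends is only an estimate, since neither end is measured alone. At first touch the right end carried more of the load, by my estimate; it evened out as I pressed.
- **Final checks from the cameras:**
  - The wheel is within about 1 to 2 mm of midway.
  - The axle's x is within about 1 mm of the stand's x = 0.
  - Both ends are at the same height within about 1 to 2 mm.
  - The gripper is well clear and shows no load.
  - In the last top view the driver, the tin and the blue look-alikes are where they were, and so is the visible part of the slates. The arm hides the rest of the slates.
- **Disagreements:** The tool's pose put the axle about 1.6 mm to the +x side while it was pressed against the jaws, where it should read 0. The few side-camera points on the axle between wheel and pedestals read x at -3.5 to -5 mm. I did not rely on these, as there were too few and they disagree with the top camera. The depth heights read a few millimetres high or low, as they did before the lift.

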